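Square a mould bar to the jig fence and clamp it

TASK

On the bonding jig, push the loose bar with the row of round bores back until its whole length lies flush against the fence, and slide it along until its end meets the flip stop that is swung down. Then throw the toggle clamp's handle fully over so that the bar is locked down there, and let go. Leave everything else on the jig and the bench where it is.

Things in the scene. Friction and masses are not known exactly. Their poses are not given: they have to be found in the camera images.
- jig: bonding jig, fixed: dark steel plate 250 (x) x 340 (y) x 12 thick. Origin under the plate's centre, on the bench; z up, x from the open front to the fence, y along the fence to the left. Fence: angle iron as long as the plate, its front face at x = +30, its top 44 above the bench. The toggle clamp stands behind it at y = 0 on a block 50 wide, x = 54 to 120; its raised arm reaches 120 high
- bar: the loose bar: aluminium, 180 long (y) x 30 wide (x) x 25 high, about 0.36 kg, four round bores 17 across in a row on its top. It lies loose and askew on the jig plate in front of the fence. Origin at the centre of its underside, 12 above the bench; y along its length to the left, x across it towards the fence, z up
- bar_left (a point): middle of the upright edge of the bar where its left (+y) end meets the side that faces the fence, half-way up (12.5 above the plate)
- bar_right (a point): the same point at the bar's right (-y) end
- stop_down: the flip stop that is swung down, fixed near the left or the right end of the fence: an aluminium finger 16 wide (y = -8 to +8) hangs in front of the fence, reaching 27 out from its face and down to 2 above the plate; the bar's end meets its side. Origin on the fence's top, in the middle of the width, 2.5 behind the fence face; axes parallel to the jig's. Top 68 above the bench
- stop_up: the twin flip stop at the other end of the fence, its finger swung up and parked back over the fence, out of the bar's way. Same origin and axes; its highest part is 78 above the bench.
- clamp (a joint): angle of the toggle clamp's link: 0 open (as it starts, handle leaning 52 degrees back, away from the robot), 1.28 dead centre, 1.37 fully over against its stop and locked (handle 8 degrees past upright, robot's side). The handle takes up to 10 N to start, then less; short of dead centre it may swing back. The arm swings down over the fence; its rubber foot presses on the bar 12 from the fence
- handle_grip (a point): point in the middle of the handle's round black grip (17 across), which goes on 25 beyond it to its end and 50 below it. It moves in the jig's x-z plane: jig x, height above the bench = 152, 126 (open); 145, 132; 131, 142; 110, 152; 85, 158; 66, 158; 55, 158 (dead centre); 51, 157 (locked)
- vblock: bystander, to be left alone: dark steel V-block, 45 x 40 x 34, standing on a front corner of the jig plate; origin at the centre of its underside
- tin: bystander, to be left alone: small steel tin, 40 across, 40 high, standing on the other front corner of the jig plate; origin at the centre of its underside
- endplate: bystander, to be left alone: aluminium end plate with four round holes, 105 wide, 75 high, standing upright on the bench left of the jig; origin at the centre of its underside
- shortbar: bystander, to be left alone: plain steel bar, 110 x 30 x 25, without bores, lying on the bench right of the jig; origin at the centre of its underside
- strip: bystander, to be left alone: flat aluminium strip, 200 x 25 x 6, lying on the bench beyond the short bar; origin at the centre of its underside
- caliper: bystander, to be left alone: steel vernier caliper, 200 long, lying on the bench left of the jig; origin at the centre of its underside
- driver: bystander, to be left alone: screwdriver, 190 long, lying on the bench at the right, behind the short bar; origin at the centre of its underside
- resin: bystander, to be left alone: white bottle with black cap, 60 across, 130 high, standing on the bench behind the jig at the left; origin at the centre of its underside
There are look-alikes about, which are no part of the job. There is more than one size of the bar; the one meant has the size given above.

How it is judged (in metres and radians):
On the way:
1. the bar lies flush along the fence, its end against the lowered stop, the clamp still open (x of bar_left in the frame of jig between 0.0275 and 0.0325 m and x of bar_right in the frame of jig between 0.0275 and 0.0325 m and ((y of stop_down in the frame of jig above 0 m and y of bar_left in the frame of stop_down between -0.011 and -0.005 m) or (y of stop_down in the frame of jig below 0 m and y of bar_right in the frame of stop_down between 0.005 and 0.011 m)) and angle between bar's own z axis and vertical below 0.04 rad and z of bar in the frame of jig below 0.015 m and value of joint clamp below 0.5 rad), for 0.2 s.
At the end, for the whole second after the job is handed in: Both ends of the bar's fence side are within 2.5 mm of the fence face, the bar lies flat on the plate with its end within 3 mm of the lowered stop, it is at rest, and the clamp handle is locked over (joint above 1.29, past dead centre rad) (x of bar_left in the frame of jig between 0.0275 and 0.0325 m and x of bar_right in the frame of jig between 0.0275 and 0.0325 m and ((y of stop_down in the frame of jig above 0 m and y of bar_left in the frame of stop_down between -0.011 and -0.005 m) or (y of stop_down in the frame of jig below 0 m and y of bar_right in the frame of stop_down between 0.005 and 0.011 m)) and angle between bar's own z axis and vertical below 0.04 rad and z of bar in the frame of jig below 0.015 m and value of joint clamp above 1.29 rad and linear speed of bar below 0.01 m/s); the robot touches nothing.
It fails at once if one of the other things on the jig or the bench is moved by more than 20 mm (distance of any of vblock, tin, endplate, shortbar, strip, caliper, driver, resin from where it was at the start of the episode above 0.02 m).
It also fails if it takes over 67 s, if anything falls off the work surface, if the arm or the gripper's body presses on something with over 40 N, if the wrist force passes 120 N, or if a joint passes its speed limit or range.

ROBOT

A 6-joint arm with a two-finger parallel gripper is mounted at the origin on the work surface. World frame = base frame: x ahead of the robot, y to its left, z up, the work surface at z = 0. Lengths are in mm, angles in rad, forces in N, time in s.
With the tool pointing down it reaches from about 400 to 925 mm from the base axis. Payload 12.5 kg.
Tool frame: the origin (TCP) lies midway between the tips of the shut fingers; the grasp point (between the pads) lies 19 mm behind it; z points along the fingers, y is the line along which they close (so a half turn about z gives the same grasp; the last joint's range is limited). The gripper opens to 95 mm and grips with 3 to 60 N. Pads are 20 mm wide; open, the fingers measure 119 mm over their backs; the gripper's body (75 mm by 180 mm) begins 59 mm behind the grasp point.
Start: joints at [-1.352, 0.491, 1.559, -0, 1.092, -0.106], TCP at [199.473, -592.332, 214.661] pointing down, gripper open.
Joint ranges: [-3.1, 3.1], [-0.84, 2.19], [0.05, 2.79], [-1.13, 4.28], [0.06, 2.93], [-2.69, 2.69]. Speed limits (rad/s): [2.22, 2.22, 2.79, 3.14, 3.14, 3.14].

INTERFACE

Orientations are given as a unit quaternion [w, x, y, z].
In Python, from cell import telemetry, viewer, sign_off gives the robot as it stands. The module is installed in compiled form; this text tells all that it offers.
- The arm moves only by the shell command python3 -m handwheel 'ROWS'. ROWS is JSON, a list of rows, each an object with "jaw": the gripper command: -1 is fully open, 1 is shut, values between are in proportion; "xyz": the shift along the tool's x, y, z each as a share of 150 mm, from -1 to 1, a list of three; "spin": the turn about the tool's z as a share of 6 degrees, from -1 to 1. A call has 1 to 12 rows; each row shifts and turns the commanded pose from where the row before left it, along the tool's axes as they then stand; what a row does not reach is not made up. A row lasts 1/10 s, in which the tool goes at most 50 mm and 8.59 degrees, less where a joint would pass 70% of its speed; a pose out of reach is approached as far as the arm can. A call with a number of a shift or a turn outside -1 to 1 is refused whole. A call with a gripper value outside its range is refused whole. The fingers move at their own pace and stop on an object; the grip force is fixed at half the most. Time passes only in rows, so rows that do not move let the fingers close. It gives the time, the measured TCP pose, the force, the opening and the grip force at its end, in the units of the state.
- telemetry.observe(): the state, without advancing time (a new reading comes with each control period).
- viewer.snapshot(name): name is "side" or "top"; returns a dict with "pixels" (384x512x3 uint8, red, green, blue), "fx", "fy", "cx", "cy" (pixels), "D" ([k1, k2, p1, p2, k3] as OpenCV has them; the pictures are not rectified), "view" (4x4, takes a point from world to camera coordinates). Camera axes: x right, y down, z forward; pixel columns grow to the right and rows downward; lengths in mm; the calibration is good to about 2 mm. A picture is of the moment at which its call begins. There is no depth.
- sign_off(): hands the job in; it is judged then, once.
The state is a dict: "time_s": time; "joint_positions": joint angles; "joint_velocities": joint speeds; "effort": joint torques, N m; "ee_pos": TCP position; "tool_rot": TCP orientation; "force": force on the tool from outside, world axes, zero at the start; "moment": the same for the moment, N m; "gripper_width": finger opening in mm; "grip_force": force on a finger pad.
Only numpy, scipy, OpenCV 4.12 (cv2) and the standard library are available. Lean on these libraries where they do the work, as an engineer would, in place of code of your own. Each camera call takes 0.05 s, during which the arm holds its last target. There are 200 camera calls.

## Working session

There is one attempt and no reset: what is moved stays moved. The work goes in short steps, Python scripts to look and compute and a shell command to move; the robot and the scene stay as the last step left them, time stands still between calls to the robot, and variables do not carry over. Pictures are saved under pics/ and viewed, at most 10 in all, crops included, and the job is handed in when it is done.

```bash
mkdir -p pics
cat > h.py <<'E'
import numpy as np, cv2, json
from cell import telemetry, viewer
def snap(n,f=None):
    s=viewer.snapshot(n)
    if f: cv2.imwrite('pics/'+f,cv2.cvtColor(s['pixels'],cv2.COLOR_RGB2BGR))
    return s
def K(s): return np.array([[s['fx'],0,s['cx']],[0,s['fy'],s['cy']],[0,0,1.]])
def ray(s,uv):
    p=cv2.undistortPoints(np.array([[uv]],float),K(s),np.array(s['D'],float))[0,0]
    V=np.array(s['view']); R=V[:3,:3];t=V[:3,3]
    return -R.T@t, R.T@np.array([p[0],p[1],1])
def atz(s,uv,z):
    c,d=ray(s,uv); return c+d*(z-c[2])/d[2]
def proj(s,P):
    V=np.array(s['view'],float); r,_=cv2.Rodrigues(V[:3,:3])
    return cv2.projectPoints(np.array(P,float).reshape(-1,1,3),r,V[:3,3],K(s),np.array(s['D'],float))[0][:,0]
E
python3 - <<'E'
from h import *
a=snap('top');b=snap('side')
for s,n in((a,'top'),(b,'side')):
    print(n,s['fx'],np.round(ray(s,(256,192)),2).tolist())
    cv2.imwrite(f'pics/{n}0.png',cv2.resize(cv2.cvtColor(s['pixels'],cv2.COLOR_RGB2BGR),(800,600),interpolation=cv2.INTER_CUBIC))
    np.save(f'{n}0.npy',s,allow_pickle=True)
print(telemetry.observe())
E
```

```text
top 482.8126143199732 [[422.23, 42.47, 1308.98], [0.05, -0.01, -1.0]]
side 350.54808229658096 [[117.72, 539.05, 815.93], [0.43, -0.53, -0.73]]
{'time_s': 0.1, 'joint_positions': array([-1.35161831e+00,  4.91500691e-01,  1.55938208e+00, -2.73758286e-05,
        1.09171829e+00, -1.05619200e-01]), 'joint_velocities': array([-7.94574512e-04,  3.40874268e-04, -1.40553756e-03, -9.73085568e-05,
       -8.62425996e-04,  1.46360963e-03]), 'effort': array([ 2.41933529e-03, -6.13625908e+01, -2.58604360e+01,  6.94126287e-02,
        4.70838184e-02, -6.68257121e-05]), 'ee_pos': array([ 199.40426107, -592.10765663,  214.12152676]), 'tool_rot': array([-5.02699893e-04,  9.86841155e-01,  1.61691932e-01, -4.07370679e-05]), 'force': array([ 0.62329884,  0.89183282, -0.34141902]), 'moment': array([ 0.01064166,  0.01683915, -0.01195549]), 'grip_force': 0.0, 'gripper_width': 95.05557268907322}
```

View pics/top0.png

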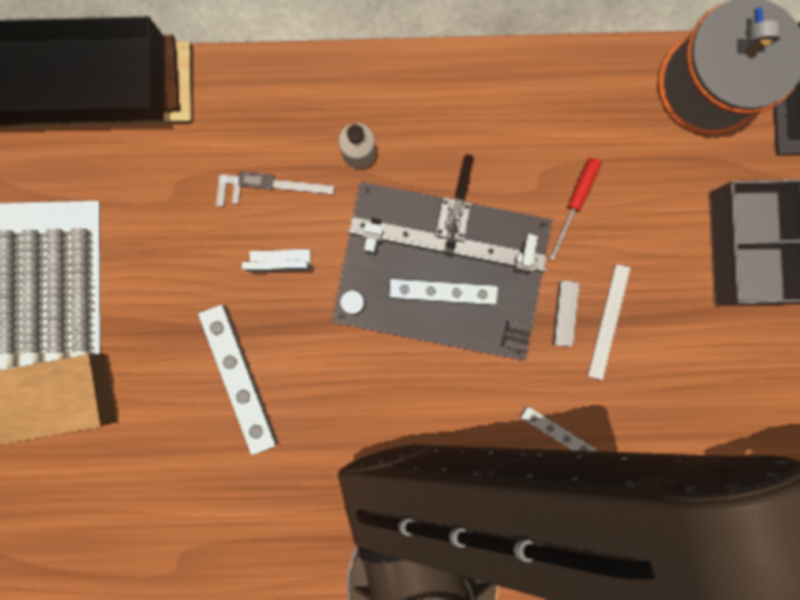

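View pics/side0.png

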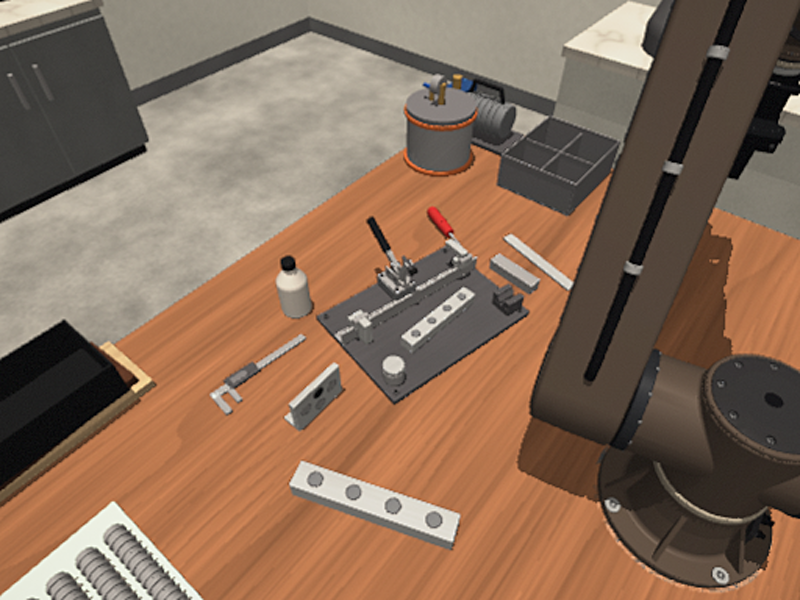

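The top view shows three bars with bores: one on the jig at (444,291), a large one at (237,380) and a small one at (560,430). The one on the jig plate fits the stated place and size. I'll check it and the stops in an enlarged crop.

Run:
```python
from h import *
a=np.load('top0.npy',allow_pickle=True).item();b=np.load('side0.npy',allow_pickle=True).item()
def crop(s,x,y,w,h,k,o):
    cv2.imwrite(o,cv2.resize(cv2.cvtColor(s['pixels'][y:y+h,x:x+w],cv2.COLOR_RGB2BGR),None,fx=k,fy=k,interpolation=cv2.INTER_CUBIC))
crop(a,205,95,155,140,5,'pics/topc.png')   # 775x700 too tall -> 
crop(a,205,110,155,120,5,'pics/topc.png')
crop(b,195,130,150,120,5,'pics/sidec.png')
```

```text
(no output)
```

View pics/topc.png

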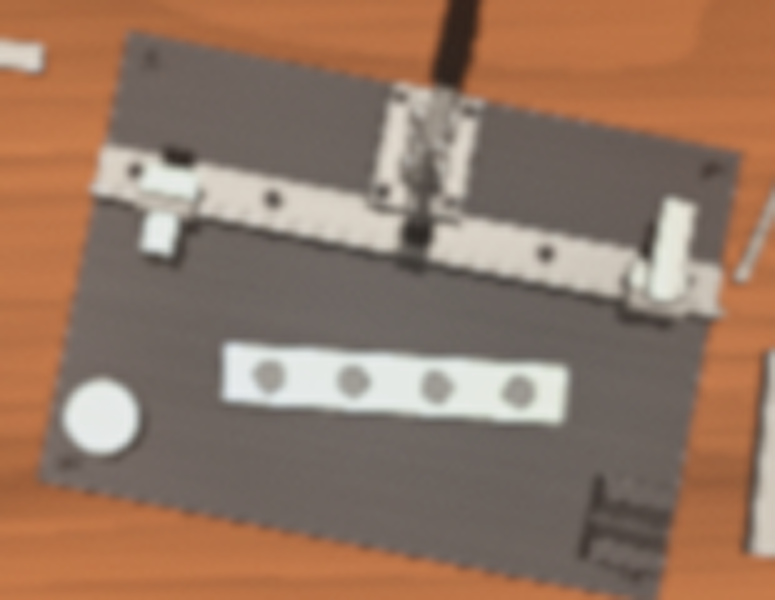

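View pics/sidec.png

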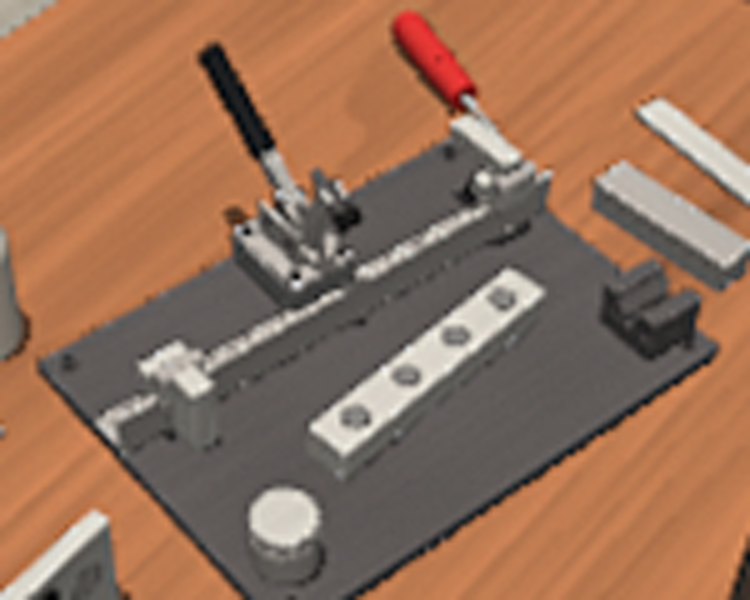

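The crop confirms the bar on the jig: four bores, with its top corners at (224,342), (568,366), (564,424) and (222,402). The left stop, at (160,235), is down and the right one, at (670,250), is parked. The tin stands front left and the V-block front right.

```bash
cat >> h.py <<'E'
def c2r(u,v,x,y,k): return ((u+.5)/k-.5+x,(v+.5)/k-.5+y)
E
python3 - <<'E'
from h import *
from scipy.optimize import least_squares
a=np.load('top0.npy',allow_pickle=True).item();b=np.load('side0.npy',allow_pickle=True).item()
T=lambda u,v:c2r(u,v,205,110,5)
S=lambda u,v:c2r(u,v,195,130,5)
def M(q,P):
    P=np.array(P,float);c,s=np.cos(q[2]),np.sin(q[2])
    return np.c_[q[0]+c*P[:,0]-s*P[:,1],q[1]+s*P[:,0]+c*P[:,1],P[:,2]]
def fit(Pt,ut,Ps,us,q0):
    def f(q): return np.r_[(proj(a,M(q,Pt))-[T(*u) for u in ut]).ravel(),(proj(b,M(q,Ps))-[S(*u) for u in us]).ravel()]
    r=least_squares(f,q0,loss='soft_l1');print(np.round(r.x,4),np.round(f(r.x),1).tolist());return r.x
# jig: corners TL=(+125,+170) TR=(125,-170) BL=(-125,170)
q=fit([[125,170,12],[125,-170,12],[-125,170,12],[30,170,44],[30,-170,44]],[(128,32),(742,155),(42,485),(92,195),(719,316)],
 [[125,170,12],[-125,-170,12],],[(40,365),(718,348)],[600,40,-.2])
B=fit([[15,90,37],[15,-90,37],[-15,-90,37],[-15,90,37]],[(224,342),(568,366),(564,424),(222,402)],
 [[15,90,37],[15,-90,37],[-15,-90,37],[-15,90,37]],[(312,432),(508,268),(545,292),(345,462)],[560,40,-.05])
np.save('q.npy',np.r_[q,B])
c,s=np.cos(q[2]),np.sin(q[2]);R=np.array([[c,-s],[s,c]])
toj=lambda p:R.T@(np.array(p)[:2]-q[:2])
print('bar in jig',toj(B[:2]),B[2]-q[2])
for n,u,z in(('stopfingertipL',(140,250),60),('tipR',(172,258),60),('tin',(100,415),52),('vbl TL',(598,480),46),('stop body',(140,195),68),('stopbodyR',(198,205),68)):
    print(n,toj(atz(a,T(*u),z)))
print('open grip proj', proj(b,M(q,[[152,0,126]])),'seen black mid',S(235,95))
E
```

```text
[ 5.311736e+02 -5.016720e+01 -2.203000e-01] [-0.2, 0.1, 0.3, -0.5, -1.1, 0.0, -0.5, 0.1, 0.9, 0.6, -0.6, -0.5, 0.7, -0.8]
[493.5606 -48.3722   6.1963] [0.2, 0.9, -0.6, 0.2, -0.4, -0.0, -0.1, 0.3, -0.8, -1.0, -0.0, -0.3, 0.1, -0.3, 0.3, -1.3]
bar in jig [-37.09592417  -6.46938807] 6.416674520581173
stopfingertipL [  5.09495763 137.32461236]
tipR [  4.20087878 120.19600805]
tin [-82.82290838 141.44133675]
vbl TL [ -65.86248434 -120.43391766]
stop body [ 32.27861414 142.42354957]
stopbodyR [ 32.95481165 111.99288459]
open grip proj [[240.05316385 146.38196945]] seen black mid (241.6, 148.6)
```

```bash
cat >> h.py <<'E'
q=np.load('q.npy')[:3]
def st():
    o=telemetry.observe();p=o['ee_pos'];c,s=np.cos(q[2]),np.sin(q[2]);d=p-[q[0],q[1],0]
    w,x,y,z=o['tool_rot']
    print('t',round(o['time_s'],2),'jig',np.round([c*d[0]+s*d[1],-s*d[0]+c*d[1],p[2]],1),'yawerr deg',round(np.degrees(2*np.arctan2(y,x)-q[2]),2),'F',np.round(o['force'],1),'w',round(o['gripper_width'],1),round(o['grip_force'],1))
E
python3 -m handwheel '[{"jaw":-1,"xyz":[0,0,0],"spin":1},{"jaw":-1,"xyz":[0,0,0],"spin":1},{"jaw":-1,"xyz":[0,0,0],"spin":1},{"jaw":-1,"xyz":[0,0,0],"spin":1},{"jaw":-1,"xyz":[0,0,0],"spin":1},{"jaw":-1,"xyz":[0,0,0],"spin":0.2},{"jaw":-1,"xyz":[0,0,0],"spin":0}]'; python3 -c "from h import *;st()"
```

```text
time_s: 0.8
ee_pos: [199.4, -592.3, 214.5]
tool_rot: [-0.0, 0.994, -0.109, -0.0]
force: [1.3, 0.6, -0.2]
gripper_width: 94.9
grip_force: 0.0
t 0.8 jig [-205.2 -601.5  214.5] yawerr deg 0.14 F [ 1.3  0.6 -0.2] w 94.9 0.0
```

```bash
python3 -m handwheel '[{"jaw":-1,"xyz":[0.064,-0.305,0],"spin":0},{"jaw":-1,"xyz":[0.064,-0.305,0],"spin":0},{"jaw":-1,"xyz":[0.064,-0.305,0],"spin":0},{"jaw":-1,"xyz":[0.064,-0.305,0],"spin":0},{"jaw":-1,"xyz":[0.064,-0.305,0],"spin":0},{"jaw":-1,"xyz":[0.064,-0.305,0],"spin":0},{"jaw":-1,"xyz":[0.064,-0.305,0],"spin":0},{"jaw":-1,"xyz":[0.064,-0.305,0],"spin":0},{"jaw":-1,"xyz":[0.064,-0.305,0],"spin":0},{"jaw":-1,"xyz":[0.064,-0.305,0],"spin":0},{"jaw":-1,"xyz":[0.064,-0.305,0],"spin":0},{"jaw":-1,"xyz":[0.064,-0.305,0],"spin":0}]' >/dev/null; python3 -m handwheel '[{"jaw":-1,"xyz":[0.05,-0.3,0],"spin":0},{"jaw":-1,"xyz":[0,0,0],"spin":0},{"jaw":-1,"xyz":[0,0,0],"spin":0}]'; python3 -c "from h import *;st()"
```

```text
time_s: 2.3
ee_pos: [448.7, -38.5, 214.5]
tool_rot: [0.0, 0.994, -0.107, -0.0]
force: [0.1, 0.0, -0.7]
gripper_width: 94.8
grip_force: 0.0
t 2.3 jig [-83.   -6.6 214.5] yawerr deg 0.3 F [ 0.1  0.  -0.7] w 94.8 0.0
```

```bash
python3 -m handwheel '[{"jaw":-1,"xyz":[0,0,0.3],"spin":0},{"jaw":-1,"xyz":[0,0,0.3],"spin":0},{"jaw":-1,"xyz":[0,0,0.3],"spin":0},{"jaw":-1,"xyz":[0,0,0.3],"spin":0},{"jaw":-1,"xyz":[0,0,0.09],"spin":0},{"jaw":-1,"xyz":[0,0,0],"spin":0},{"jaw":-1,"xyz":[0,0,0],"spin":0}]'
python3 - <<'E'
from h import *;st()
s=snap('side')
cv2.imwrite('pics/s1.png',cv2.resize(cv2.cvtColor(s['pixels'][110:260,180:380],cv2.COLOR_RGB2BGR),None,fx=4,fy=4,interpolation=cv2.INTER_CUBIC))
E
```

```text
time_s: 3.0
ee_pos: [448.7, -40.4, 21.5]
tool_rot: [0.0, 0.994, -0.11, 0.0]
force: [0.2, 0.6, 0.2]
gripper_width: 94.8
grip_force: 0.0
t 3.0 jig [-82.6  -8.4  21.5] yawerr deg -0.01 F [0.2 0.6 0.2] w 94.8 0.0
```

View pics/s1.png

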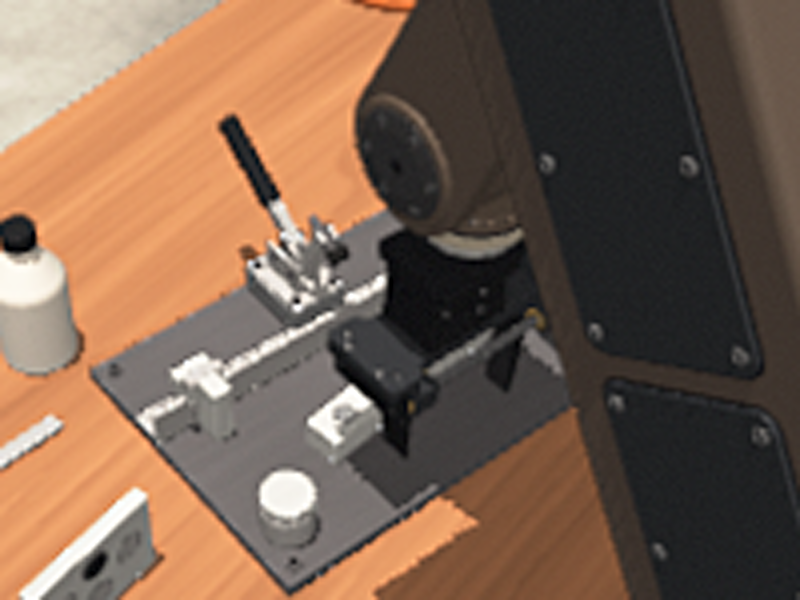

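```bash
python3 - <<'E'
from h import *
a=np.load('top0.npy',allow_pickle=True).item();b=np.load('side0.npy',allow_pickle=True).item()
for ut,us in (((415,235),(345,215)),((415,255),(352,222))):
    c1,d1=ray(a,c2r(*ut,205,110,5));c2,d2=ray(b,c2r(*us,195,130,5))
    t=np.linalg.lstsq(np.c_[d1,-d2],c2-c1,rcond=None)[0]
    P=(c1+d1*t[0]+c2+d2*t[1])/2;c,s=np.cos(q[2]),np.sin(q[2]);d=P-[q[0],q[1],0]
    print(c*d[0]+s*d[1],-s*d[0]+c*d[1],P[2],np.linalg.norm(c1+d1*t[0]-c2-d2*t[1]))
E
python3 -m handwheel '[{"jaw":-1,"xyz":[0.1,0,0],"spin":0},{"jaw":-1,"xyz":[0.1,0,0],"spin":0},{"jaw":-1,"xyz":[0.05,0,0],"spin":0},{"jaw":-1,"xyz":[0.05,0,0],"spin":0},{"jaw":-1,"xyz":[0,0,0],"spin":0}]'; python3 -c "from h import *;st()"
```

```text
34.935614537562415 1.3784781120455634 103.73916947983429 1.3110580722250642
26.26386177761185 0.8363216766893178 104.05412957986681 4.999396837732234
time_s: 3.55
ee_pos: [493.4, -49.5, 21.8]
tool_rot: [0.0, 0.994, -0.11, 0.001]
force: [0.8, -0.1, 0.3]
gripper_width: 95.2
grip_force: 0.0
t 3.55 jig [-37.   -7.6  21.8] yawerr deg 0.04 F [ 0.8 -0.1  0.3] w 95.2 0.0
```

```bash
python3 -m handwheel '[{"jaw":-1,"xyz":[0.05,0,0],"spin":0},{"jaw":-1,"xyz":[0.05,0,0],"spin":0},{"jaw":-1,"xyz":[0.04,0,0],"spin":0},{"jaw":-1,"xyz":[0,0,0],"spin":0},{"jaw":-1,"xyz":[0,0,0],"spin":0}]'
python3 - <<'E'
from h import *;st()
s=snap('side')
cv2.imwrite('pics/s2.png',cv2.resize(cv2.cvtColor(s['pixels'][130:250,185:345],cv2.COLOR_RGB2BGR),None,fx=5,fy=5,interpolation=cv2.INTER_CUBIC))
E
```

```text
time_s: 4.05
ee_pos: [513.5, -53.8, 21.1]
tool_rot: [0.0, 0.994, -0.11, 0.001]
force: [0.2, 0.0, 0.0]
gripper_width: 95.1
grip_force: 0.0
t 4.05 jig [-16.5  -7.5  21.1] yawerr deg 0.04 F [0.2 0.  0. ] w 95.1 0.0
```

View pics/s2.png

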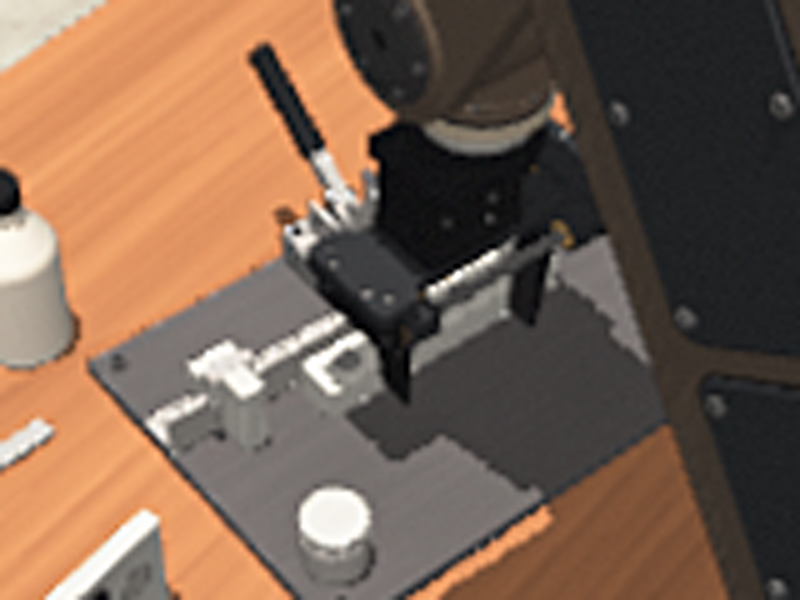

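```bash
python3 -m handwheel '[{"jaw":-1,"xyz":[-0.17,0,0],"spin":0},{"jaw":1,"xyz":[0,0,-0.3],"spin":0},{"jaw":1,"xyz":[0,0,-0.3],"spin":0},{"jaw":1,"xyz":[-0.1,0,-0.2],"spin":1},{"jaw":1,"xyz":[0,0,0],"spin":1},{"jaw":1,"xyz":[0,0,0],"spin":1},{"jaw":1,"xyz":[0,0,0],"spin":1},{"jaw":1,"xyz":[0,0,0],"spin":1},{"jaw":1,"xyz":[0,0,0],"spin":1},{"jaw":1,"xyz":[0,0,0],"spin":1},{"jaw":1,"xyz":[0,0,0],"spin":1},{"jaw":1,"xyz":[0,0,0],"spin":1}]'>/dev/null;python3 -m handwheel '[{"jaw":1,"xyz":[0,0,0],"spin":1},{"jaw":1,"xyz":[0,0,0],"spin":1},{"jaw":1,"xyz":[0,0,0],"spin":1},{"jaw":1,"xyz":[0,0,0],"spin":1},{"jaw":1,"xyz":[0,0,0],"spin":1},{"jaw":1,"xyz":[0,0,0],"spin":1},{"jaw":1,"xyz":[0,0,0],"spin":0},{"jaw":1,"xyz":[0,0,0],"spin":0}]'; python3 -c "from h import *;st();print(telemetry.observe()['joint_positions'])"
```

```text
time_s: 6.1
ee_pos: [447.9, -98.6, 127.4]
tool_rot: [0.061, -0.654, 0.754, 0.025]
force: [-1.2, 0.7, 0.3]
gripper_width: 0.3
grip_force: 0.0
t 6.1 jig [-70.7 -65.5 127.4] yawerr deg 274.54 F [-1.2  0.7  0.3] w 0.3 0.0
[-0.4398558   0.38097376  2.07108474  0.20543977  0.69681135  2.68457708]
```

Joint 6 reached its range limit, so I'll take the other quarter-turn, which gives the same grasp.

```bash
for i in 1 ; do python3 -m handwheel '[{"jaw":1,"xyz":[0,0,0],"spin":-1},{"jaw":1,"xyz":[0,0,0],"spin":-1},{"jaw":1,"xyz":[0,0,0],"spin":-1},{"jaw":1,"xyz":[0,0,0],"spin":-1},{"jaw":1,"xyz":[0,0,0],"spin":-1},{"jaw":1,"xyz":[0,0,0],"spin":-1},{"jaw":1,"xyz":[0,0,0],"spin":-1},{"jaw":1,"xyz":[0,0,0],"spin":-1},{"jaw":1,"xyz":[0,0,0],"spin":-1},{"jaw":1,"xyz":[0,0,0],"spin":-1},{"jaw":1,"xyz":[0,0,0],"spin":-1},{"jaw":1,"xyz":[0,0,0],"spin":-1}]'>/dev/null; done
python3 -m handwheel '[{"jaw":1,"xyz":[0,0,0],"spin":-1},{"jaw":1,"xyz":[0,0,0],"spin":-1},{"jaw":1,"xyz":[0,0,0],"spin":-1},{"jaw":1,"xyz":[0,0,0],"spin":-1},{"jaw":1,"xyz":[0,0,0],"spin":-1},{"jaw":1,"xyz":[0,0,0],"spin":-1},{"jaw":1,"xyz":[0,0,0],"spin":-1},{"jaw":1,"xyz":[0,0,0],"spin":-1},{"jaw":1,"xyz":[0,0,0],"spin":-1},{"jaw":1,"xyz":[0,0,0],"spin":-1},{"jaw":1,"xyz":[0,0,0],"spin":-1},{"jaw":1,"xyz":[0,0,0],"spin":-1}]'>/dev/null
python3 -m handwheel '[{"jaw":1,"xyz":[0,0,0],"spin":-1},{"jaw":1,"xyz":[0,0,0],"spin":-1},{"jaw":1,"xyz":[0,0,0],"spin":-1},{"jaw":1,"xyz":[0,0,0],"spin":-1},{"jaw":1,"xyz":[0,0,0],"spin":-1},{"jaw":1,"xyz":[0,0,0],"spin":-1},{"jaw":1,"xyz":[0,0,0],"spin":0},{"jaw":1,"xyz":[0,0,0],"spin":0}]'; python3 -c "from h import *;st();print(telemetry.observe()['joint_positions'])"
```

```text
time_s: 9.3
ee_pos: [448.2, -98.0, 127.5]
tool_rot: [-0.025, 0.754, 0.653, 0.061]
force: [0.2, -0.2, -0.0]
gripper_width: 0.6
grip_force: 0.0
t 9.3 jig [-70.5 -64.8 127.5] yawerr deg 94.43 F [ 0.2 -0.2 -0. ] w 0.6 0.0
[-0.43843788  0.38093843  2.07089468  0.20592423  0.69686405 -0.45397954]
```

The limit left the tool tilted (j4 = 0.206). Going past the opposite limit of joint 6 should undo it.

```bash
python3 -m handwheel '[{"jaw":1,"xyz":[0,0,0],"spin":-1},{"jaw":1,"xyz":[0,0,0],"spin":-1},{"jaw":1,"xyz":[0,0,0],"spin":-1},{"jaw":1,"xyz":[0,0,0],"spin":-1},{"jaw":1,"xyz":[0,0,0],"spin":-1},{"jaw":1,"xyz":[0,0,0],"spin":-1},{"jaw":1,"xyz":[0,0,0],"spin":-1},{"jaw":1,"xyz":[0,0,0],"spin":-1},{"jaw":1,"xyz":[0,0,0],"spin":-1},{"jaw":1,"xyz":[0,0,0],"spin":-1},{"jaw":1,"xyz":[0,0,0],"spin":-1},{"jaw":1,"xyz":[0,0,0],"spin":-1}]'>/dev/null
python3 -m handwheel '[{"jaw":1,"xyz":[0,0,0],"spin":-1},{"jaw":1,"xyz":[0,0,0],"spin":-1},{"jaw":1,"xyz":[0,0,0],"spin":-1},{"jaw":1,"xyz":[0,0,0],"spin":-1},{"jaw":1,"xyz":[0,0,0],"spin":-1},{"jaw":1,"xyz":[0,0,0],"spin":-1},{"jaw":1,"xyz":[0,0,0],"spin":-1},{"jaw":1,"xyz":[0,0,0],"spin":-1},{"jaw":1,"xyz":[0,0,0],"spin":-1},{"jaw":1,"xyz":[0,0,0],"spin":-0.8}]'>/dev/null; python3 -c "from h import *;st();print(telemetry.observe()['joint_positions'])"
python3 -m handwheel '[{"jaw":1,"xyz":[0,0,0],"spin":-0.8}]' >/dev/null; python3 -c "from h import *;st();print(telemetry.observe()['joint_positions'])"
```

```text
t 11.5 jig [-68.6 -58.8 129.6] yawerr deg 224.86 F [0.2 0.4 0.5] w 0.6 0.0
[-0.41477087  0.37966846  2.06156224  0.17866427  0.70452935 -2.68476884]
t 11.6 jig [-65.5 -48.1 132.7] yawerr deg 228.79 F [ 0.4 -1.1  0.1] w 0.0 0.0
[-0.37518822  0.37811943  2.04829038  0.13786307  0.71355674 -2.68144808]
```

```bash
python3 -m handwheel '[{"jaw":1,"xyz":[0,0,0],"spin":-0.8},{"jaw":1,"xyz":[0,0,0],"spin":0},{"jaw":1,"xyz":[0,0,0],"spin":0}]' >/dev/null; python3 -c "from h import *;st();print(telemetry.observe()['joint_positions'])"
```

```text
t 11.9 jig [-63.6 -36.7 134.7] yawerr deg 232.7 F [-0.3  0.5 -0.1] w 0.5 0.0
[-0.33618836  0.37776671  2.03860143  0.10143074  0.7195216  -2.68254672]
```

```bash
python3 -m handwheel '[{"jaw":1,"xyz":[0,0,0],"spin":-0.8},{"jaw":1,"xyz":[0,0,0],"spin":0},{"jaw":1,"xyz":[0,0,0],"spin":0}]' >/dev/null; python3 -c "from h import *;st();print(telemetry.observe()['joint_positions'])"
```

```text
t 12.2 jig [-62.3 -26.2 135.9] yawerr deg 236.57 F [-0.7 -0.2 -1.1] w 0.3 0.0
[-0.29866585  0.37876593  2.03044377  0.06339852  0.7238384  -2.68382597]
```

```bash
python3 -m handwheel '[{"jaw":1,"xyz":[0,0,0],"spin":-0.67},{"jaw":1,"xyz":[0,0,0],"spin":-0.67},{"jaw":1,"xyz":[0,0,0],"spin":0},{"jaw":1,"xyz":[0,0,0],"spin":0}]' >/dev/null; python3 -c "from h import *;st();o=telemetry.observe();print(o['joint_positions'],o['tool_rot'])"
```

```text
t 12.6 jig [-61.6  -7.3 136.3] yawerr deg 243.15 F [ 0.8 -0.2  0.2] w 0.7 0.0
[-2.32810684e-01  3.82488809e-01  2.02059042e+00 -1.41121937e-03
  7.27247293e-01 -2.68432506e+00] [ 0.00410987 -0.42673181  0.90436055 -0.0038811 ]
```

```bash
python3 -m handwheel '[{"jaw":1,"xyz":[0,0,0],"spin":1},{"jaw":1,"xyz":[0,0,0],"spin":1},{"jaw":1,"xyz":[0,0,0],"spin":1},{"jaw":1,"xyz":[0,0,0],"spin":1},{"jaw":1,"xyz":[0,0,0],"spin":1},{"jaw":1,"xyz":[0,0,0],"spin":1},{"jaw":1,"xyz":[0,0,0],"spin":1},{"jaw":1,"xyz":[0,0,0],"spin":1},{"jaw":1,"xyz":[0,0,0],"spin":1},{"jaw":1,"xyz":[0,0,0],"spin":1},{"jaw":1,"xyz":[0,0,0],"spin":1},{"jaw":1,"xyz":[0,0,0],"spin":1}]'>/dev/null
python3 -m handwheel '[{"jaw":1,"xyz":[0,0,0],"spin":1},{"jaw":1,"xyz":[0,0,0],"spin":1},{"jaw":1,"xyz":[0,0,0],"spin":1},{"jaw":1,"xyz":[0,0,0],"spin":1},{"jaw":1,"xyz":[0,0,0],"spin":1},{"jaw":1,"xyz":[0,0,0],"spin":1},{"jaw":1,"xyz":[0,0,0],"spin":1},{"jaw":1,"xyz":[0,0,0],"spin":1},{"jaw":1,"xyz":[0,0,0],"spin":1},{"jaw":1,"xyz":[0,0,0],"spin":1},{"jaw":1,"xyz":[0,0,0],"spin":1},{"jaw":1,"xyz":[0,0,0],"spin":1}]'>/dev/null
python3 -m handwheel '[{"jaw":1,"xyz":[0,0,0],"spin":1},{"jaw":1,"xyz":[0,0,0],"spin":0.55},{"jaw":1,"xyz":[0,0,0],"spin":0},{"jaw":1,"xyz":[0,0,0],"spin":0}]'; python3 -c "from h import *;st();print(telemetry.observe()['joint_positions'])"
```

```text
time_s: 15.4
ee_pos: [469.5, -44.0, 136.4]
tool_rot: [0.005, 0.781, 0.625, 0.003]
force: [-0.1, -0.1, 0.0]
gripper_width: 0.9
grip_force: 0.0
t 15.4 jig [-61.5  -7.5 136.4] yawerr deg 89.99 F [-0.1 -0.1  0. ] w 0.9 0.0
[-0.23290771  0.38238722  2.02039042 -0.00209729  0.72728815 -0.01076834]
```

```bash
python3 -m handwheel '[{"jaw":1,"xyz":[0.21,0.08,0],"spin":0},{"jaw":1,"xyz":[0.21,0.08,0],"spin":0},{"jaw":1,"xyz":[0,0,0.3],"spin":0},{"jaw":1,"xyz":[0,0,0.3],"spin":0},{"jaw":1,"xyz":[0,0,0.16],"spin":0},{"jaw":1,"xyz":[0,0,0],"spin":0},{"jaw":1,"xyz":[0,0.05,0],"spin":0},{"jaw":1,"xyz":[0,0.05,0],"spin":0},{"jaw":1,"xyz":[0,0.03,0],"spin":0},{"jaw":1,"xyz":[0,0,0],"spin":0}]'>/dev/null;python3 -c "from h import *;st()"
python3 -m handwheel '[{"jaw":1,"xyz":[0,0.02,0],"spin":0},{"jaw":1,"xyz":[0,0,0],"spin":0}]'>/dev/null;python3 -c "from h import *;st()"
```

```text
t 16.4 jig [-15.4  55.7  23.9] yawerr deg 89.97 F [-0.8 -0.3  0.5] w 0.7 0.0
t 16.6 jig [-13.3  55.8  23.2] yawerr deg 89.98 F [0.  0.  0.2] w 0.8 0.0
```

```bash
python3 -m handwheel '[{"jaw":1,"xyz":[0,0.015,0],"spin":0},{"jaw":1,"xyz":[0,0,0],"spin":0}]'>/dev/null;python3 -c "from h import *;st()"
python3 -m handwheel '[{"jaw":1,"xyz":[0,0.015,0],"spin":0},{"jaw":1,"xyz":[0,0,0],"spin":0}]'>/dev/null;python3 -c "from h import *;st()"
python3 -m handwheel '[{"jaw":1,"xyz":[0,0.015,0],"spin":0},{"jaw":1,"xyz":[0,0,0],"spin":0}]'>/dev/null;python3 -c "from h import *;st()"
```

```text
t 16.8 jig [-11.4  55.8  22.9] yawerr deg 89.98 F [-0.2 -0.9  0.5] w 0.4 0.0
t 17.0 jig [-9.2 55.8 22.8] yawerr deg 89.99 F [-0.9  0.8  0.5] w 0.5 0.7
t 17.2 jig [-7.  55.8 22.8] yawerr deg 89.98 F [-1.3 -0.2  0.5] w 0.2 0.8
```

```bash
for i in 1; do python3 -m handwheel '[{"jaw":1,"xyz":[0,0.015,0],"spin":0},{"jaw":1,"xyz":[0,0,0],"spin":0}]'>/dev/null;python3 -c "from h import *;st()"
python3 -m handwheel '[{"jaw":1,"xyz":[0,0.01,0],"spin":0},{"jaw":1,"xyz":[0,0,0],"spin":0}]'>/dev/null;python3 -c "from h import *;st()"
done
python3 - <<'E'
from h import *
s=snap('side')
cv2.imwrite('pics/s3.png',cv2.resize(cv2.cvtColor(s['pixels'][150:240,200:320],cv2.COLOR_RGB2BGR),None,fx=6,fy=6,interpolation=cv2.INTER_CUBIC))
E
```

```text
t 17.4 jig [-6.5 55.6 22.8] yawerr deg 89.98 F [-9.5  2.1  5.5] w 0.7 4.9
t 17.6 jig [-6.5 55.7 22.7] yawerr deg 89.98 F [-14.2   4.4   8.9] w 0.3 8.1
```

View pics/s3.png

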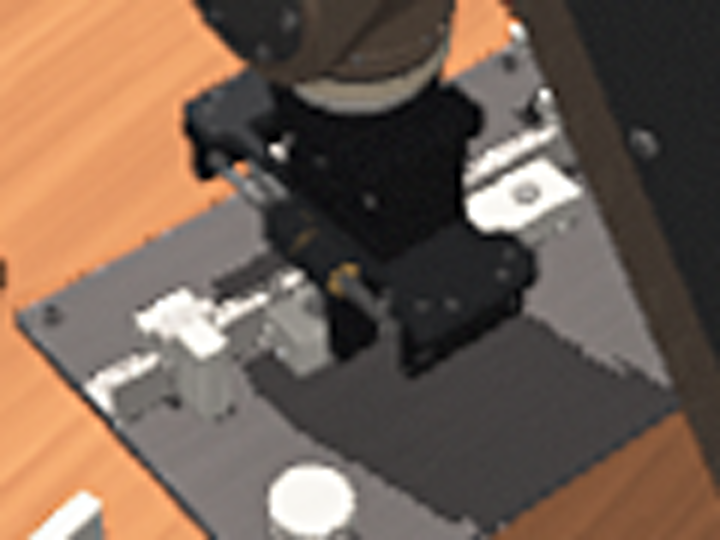

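```bash
python3 -m handwheel '[{"jaw":1,"xyz":[0,-0.14,0],"spin":0},{"jaw":1,"xyz":[0,0,-0.3],"spin":0},{"jaw":1,"xyz":[-0.2,0,0],"spin":0},{"jaw":1,"xyz":[-0.29,0,0],"spin":0},{"jaw":1,"xyz":[-0.28,0,0],"spin":0},{"jaw":1,"xyz":[0,0,0],"spin":0},{"jaw":1,"xyz":[0,0,0.3],"spin":0},{"jaw":1,"xyz":[0,0,0],"spin":0},{"jaw":1,"xyz":[0,0.05,0],"spin":0},{"jaw":1,"xyz":[0,0.03,0],"spin":0},{"jaw":1,"xyz":[0,0.02,0],"spin":0},{"jaw":1,"xyz":[0,0,0],"spin":0}]'>/dev/null;python3 -c "from h import *;st()"
python3 -m handwheel '[{"jaw":1,"xyz":[0,0.015,0],"spin":0},{"jaw":1,"xyz":[0,0,0],"spin":0}]'>/dev/null;python3 -c "from h import *;st()"
python3 -m handwheel '[{"jaw":1,"xyz":[0,0.015,0],"spin":0},{"jaw":1,"xyz":[0,0,0],"spin":0}]'>/dev/null;python3 -c "from h import *;st()"
```

```text
t 18.85 jig [ -8.4 -59.5  24.2] yawerr deg 90.02 F [ 0.6 -0.4  0. ] w 0.4 0.0
t 19.05 jig [ -7.  -59.6  23.6] yawerr deg 89.99 F [-2.4  0.1  1.9] w 0.6 1.0
t 19.25 jig [ -6.3 -59.6  23.3] yawerr deg 89.99 F [-8.5  2.   9.1] w 0.2 5.1
```

```bash
python3 -m handwheel '[{"jaw":1,"xyz":[0,-0.1,0],"spin":0},{"jaw":1,"xyz":[-0.217,0,0],"spin":0},{"jaw":1,"xyz":[-0.217,0,0],"spin":0},{"jaw":1,"xyz":[0,0,0],"spin":0},{"jaw":1,"xyz":[0,0.1,0],"spin":0},{"jaw":1,"xyz":[0,0.09,0],"spin":0},{"jaw":1,"xyz":[0,0,0],"spin":0},{"jaw":1,"xyz":[0,0,0],"spin":0}]'>/dev/null;python3 -c "from h import *;st()"
python3 - <<'E'
from h import *
s=snap('top')
cv2.imwrite('pics/t4.png',cv2.resize(cv2.cvtColor(s['pixels'][125:235,210:360],cv2.COLOR_RGB2BGR),None,fx=5,fy=5,interpolation=cv2.INTER_CUBIC))
E
```

```text
t 20.05 jig [   8.3 -124.4   23.3] yawerr deg 90.01 F [-0.1 -0.1 -0.5] w 0.8 0.0
```

View pics/t4.png

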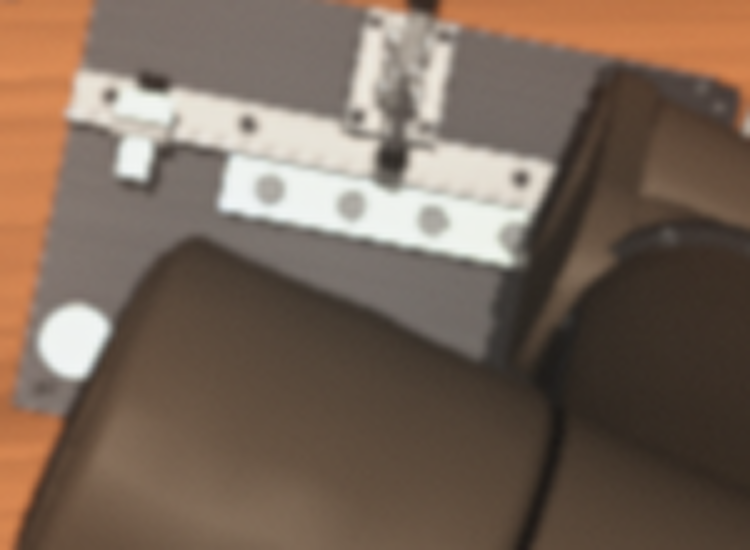

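The top view shows the bar flush along the fence. Its left end is at (222,185) and the stop finger's side at (155,160), about 35 mm apart.

```bash
python3 -m handwheel '[{"jaw":1,"xyz":[0.07,0,0],"spin":0},{"jaw":1,"xyz":[0.05,0,0],"spin":0},{"jaw":1,"xyz":[0.05,0,0],"spin":0},{"jaw":1,"xyz":[0.05,0,0],"spin":0},{"jaw":1,"xyz":[0.05,0,0],"spin":0},{"jaw":1,"xyz":[0.04,0,0],"spin":0},{"jaw":1,"xyz":[0.02,0,0],"spin":0},{"jaw":1,"xyz":[0,0,0],"spin":0}]'>/dev/null;python3 -c "from h import *;st()"
python3 -m handwheel '[{"jaw":1,"xyz":[0.015,0,0],"spin":0},{"jaw":1,"xyz":[0,0,0],"spin":0}]'>/dev/null;python3 -c "from h import *;st()"
python3 -m handwheel '[{"jaw":1,"xyz":[0.015,0,0],"spin":0},{"jaw":1,"xyz":[0,0,0],"spin":0}]'>/dev/null;python3 -c "from h import *;st()"
```

```text
t 20.9 jig [  8.7 -74.6  23.4] yawerr deg 90.01 F [ 0.2 -0.9  0.1] w 0.7 0.0
t 21.1 jig [  8.9 -72.8  23.4] yawerr deg 89.98 F [-0.1 -0.3 -0.1] w 0.8 0.0
t 21.3 jig [  8.9 -70.7  23.4] yawerr deg 89.98 F [ 1.3  0.8 -0.3] w 0.4 0.2
```

```bash
for i in 1; do
python3 -m handwheel '[{"jaw":1,"xyz":[0.015,0,0],"spin":0},{"jaw":1,"xyz":[0,0,0],"spin":0}]'>/dev/null;python3 -c "from h import *;st()"
python3 -m handwheel '[{"jaw":1,"xyz":[0.015,0,0],"spin":0},{"jaw":1,"xyz":[0,0,0],"spin":0}]'>/dev/null;python3 -c "from h import *;st()"
python3 -m handwheel '[{"jaw":1,"xyz":[0.01,0,0],"spin":0},{"jaw":1,"xyz":[0,0,0],"spin":0}]'>/dev/null;python3 -c "from h import *;st()"; done
```

```text
t 21.5 jig [  9.  -69.9  23.4] yawerr deg 90.02 F [ -5.4 -14.6   0.2] w 0.7 8.1
t 21.7 jig [  9.  -69.7  23.4] yawerr deg 90.04 F [-11.2 -33.6   1.1] w 0.4 17.9
t 21.9 jig [  9.  -69.5  23.4] yawerr deg 90.04 F [-15.5 -45.4   0.4] w 0.4 24.3
```

```bash
python3 -m handwheel '[{"jaw":1,"xyz":[-0.1,0,0],"spin":0},{"jaw":1,"xyz":[0,-0.23,0],"spin":0},{"jaw":1,"xyz":[0,0,0],"spin":0},{"jaw":1,"xyz":[0.22,0,0],"spin":0},{"jaw":1,"xyz":[0,0,0],"spin":0},{"jaw":1,"xyz":[0,0.07,0],"spin":0},{"jaw":1,"xyz":[0,0.03,0],"spin":0},{"jaw":1,"xyz":[0,0.015,0],"spin":0},{"jaw":1,"xyz":[0,0,0],"spin":0}]'>/dev/null;python3 -c "from h import *;st()"
python3 -m handwheel '[{"jaw":1,"xyz":[0,0.015,0],"spin":0},{"jaw":1,"xyz":[0,0,0],"spin":0}]'>/dev/null;python3 -c "from h import *;st()"
python3 -m handwheel '[{"jaw":1,"xyz":[0,0.015,0],"spin":0},{"jaw":1,"xyz":[0,0,0],"spin":0}]'>/dev/null;python3 -c "from h import *;st()"
```

```text
t 22.8 jig [ -8.  -47.3  23. ] yawerr deg 89.95 F [-0.5 -0.5  1.2] w 0.4 0.0
t 23.0 jig [ -6.3 -47.   23. ] yawerr deg 89.96 F [-0.1  0.  -0.4] w 0.4 0.0
t 23.2 jig [ -6.1 -47.   23. ] yawerr deg 89.99 F [-8.8 -0.4  5.2] w 0.3 4.9
```

```bash
python3 -m handwheel '[{"jaw":1,"xyz":[0,-0.14,0],"spin":0},{"jaw":1,"xyz":[0,0,-0.3],"spin":0},{"jaw":1,"xyz":[0.27,0,0],"spin":0},{"jaw":1,"xyz":[0.27,0,0],"spin":0},{"jaw":1,"xyz":[0.27,0,0],"spin":0},{"jaw":1,"xyz":[0,0,0],"spin":0},{"jaw":1,"xyz":[0,0,0.3],"spin":0},{"jaw":1,"xyz":[0,0,0],"spin":0},{"jaw":1,"xyz":[0,0.07,0],"spin":0},{"jaw":1,"xyz":[0,0.03,0],"spin":0},{"jaw":1,"xyz":[0,0.02,0],"spin":0},{"jaw":1,"xyz":[0,0,0],"spin":0}]'>/dev/null;python3 -c "from h import *;st()"
python3 -m handwheel '[{"jaw":1,"xyz":[0,0.015,0],"spin":0},{"jaw":1,"xyz":[0,0,0],"spin":0}]'>/dev/null;python3 -c "from h import *;st()"
python3 -m handwheel '[{"jaw":1,"xyz":[0,0.01,0],"spin":0},{"jaw":1,"xyz":[0,0,0],"spin":0}]'>/dev/null;python3 -c "from h import *;st()"
```

```text
t 24.4 jig [-6.2 74.4 24. ] yawerr deg 89.95 F [-0.8 -0.3  0.6] w 0.5 0.0
t 24.6 jig [-5.7 74.5 23.4] yawerr deg 89.98 F [-5.8  0.4  5.4] w 0.5 3.0
t 24.8 jig [-5.6 74.5 23.4] yawerr deg 89.99 F [-10.9   1.9  11.4] w 0.6 6.4
```

```bash
python3 -m handwheel '[{"jaw":1,"xyz":[0,-0.14,0],"spin":0},{"jaw":1,"xyz":[0,0,-0.3],"spin":0},{"jaw":1,"xyz":[0,0,-0.3],"spin":0},{"jaw":1,"xyz":[0,0,-0.05],"spin":0},{"jaw":1,"xyz":[0,0.3,0],"spin":0},{"jaw":1,"xyz":[0,0.3,0],"spin":0},{"jaw":1,"xyz":[0,0.3,0],"spin":0},{"jaw":1,"xyz":[0,0.3,0],"spin":0},{"jaw":1,"xyz":[0,0.27,0],"spin":0},{"jaw":1,"xyz":[0,0,0],"spin":0},{"jaw":1,"xyz":[0,0,0],"spin":0}]'>/dev/null;python3 - <<'E'
from h import *
st()
s=snap('top')
cv2.imwrite('pics/t5.png',cv2.resize(cv2.cvtColor(s['pixels'][95:215,210:370],cv2.COLOR_RGB2BGR),None,fx=5,fy=5,interpolation=cv2.INTER_CUBIC))
np.save('t5.npy',s,allow_pickle=True)
E
```

```text
t 25.9 jig [194.9  74.5 121.5] yawerr deg 89.96 F [-0.   0.9 -0.5] w 0.1 0.0
```

View pics/t5.png

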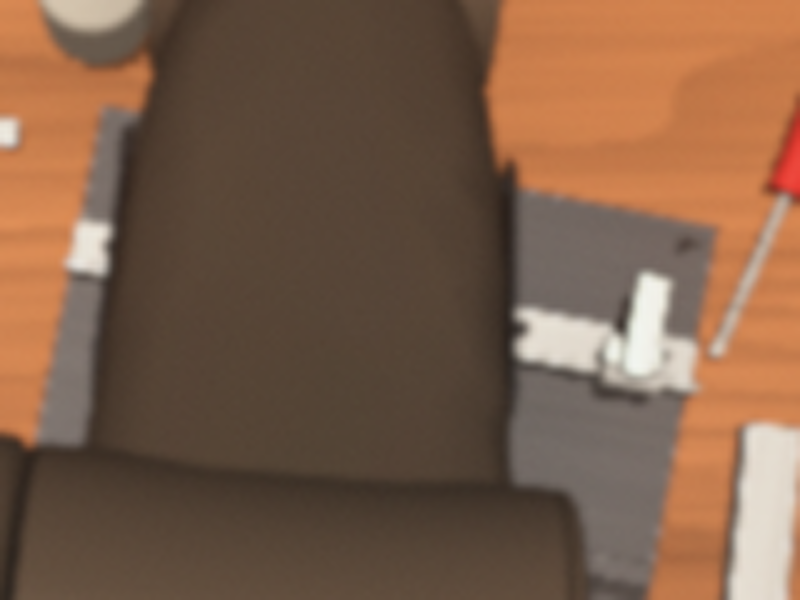

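The arm hides the bar in this view. The contact forces have already shown it flush and against the stop, so I'll go on to the handle.

```bash
python3 -m handwheel '[{"jaw":1,"xyz":[-0.25,0,0],"spin":0},{"jaw":1,"xyz":[-0.247,0,0],"spin":0},{"jaw":1,"xyz":[0,0,0],"spin":0},{"jaw":1,"xyz":[0,0,0],"spin":0}]'>/dev/null;python3 -c "from h import *;st()"
python3 -m handwheel '[{"jaw":1,"xyz":[0,-0.05,0],"spin":0},{"jaw":1,"xyz":[0,-0.03,0],"spin":0},{"jaw":1,"xyz":[0,-0.03,0],"spin":0},{"jaw":1,"xyz":[0,-0.03,0],"spin":0}]'>/dev/null;python3 -c "from h import *;st()"
python3 -m handwheel '[{"jaw":1,"xyz":[0,-0.03,0],"spin":0},{"jaw":1,"xyz":[0,-0.03,0],"spin":0},{"jaw":1,"xyz":[0,-0.03,0],"spin":0}]'>/dev/null;python3 - <<'E'
from h import *
st()
s=snap('side')
cv2.imwrite('pics/s6.png',cv2.resize(cv2.cvtColor(s['pixels'][110:230,190:350],cv2.COLOR_RGB2BGR),None,fx=5,fy=5,interpolation=cv2.INTER_CUBIC))
E
```

```text
t 26.35 jig [194.4  -0.2 123.3] yawerr deg 89.91 F [-0.2  0.8  0.2] w 0.3 0.0
t 26.75 jig [179.3   1.3 127.2] yawerr deg 90.05 F [22.7 -4.9 21.8] w 0.2 13.0
t 27.05 jig [172.4   1.1 132.9] yawerr deg 90.04 F [39.6 -9.1 43.2] w 0.3 23.5
```

View pics/s6.png

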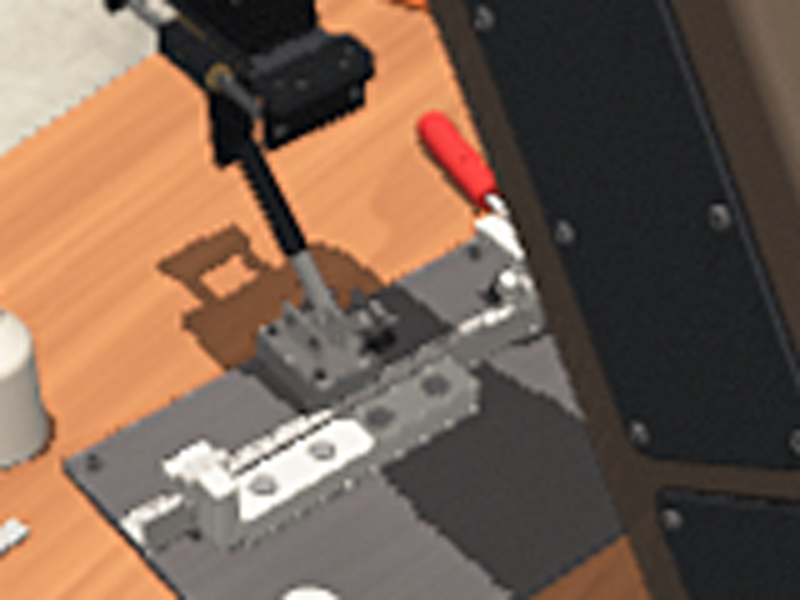

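The bar lies flush and against the stop. The fingertip is wedged on the handle's end face, so I'll back off and go lower.

```bash
python3 -m handwheel '[{"jaw":1,"xyz":[0,0.1,0],"spin":0},{"jaw":1,"xyz":[0,0.1,0],"spin":0},{"jaw":1,"xyz":[0,0,0.1],"spin":0},{"jaw":1,"xyz":[0,0,0.05],"spin":0},{"jaw":1,"xyz":[0,0,0],"spin":0},{"jaw":1,"xyz":[0,0,0],"spin":0}]'>/dev/null;python3 -c "from h import *;st()"
```

```text
t 27.7 jig [190.2   0.4  99.7] yawerr deg 90.0 F [0.2 0.3 0.9] w 0.5 0.0
```

```bash
python3 -m handwheel '[{"jaw":1,"xyz":[0,-0.05,0],"spin":0},{"jaw":1,"xyz":[0,-0.04,0],"spin":0},{"jaw":1,"xyz":[0,0,0],"spin":0}]'>/dev/null;python3 -c "from h import *;st()"
python3 -m handwheel '[{"jaw":1,"xyz":[0,-0.04,0],"spin":0},{"jaw":1,"xyz":[0,0,0],"spin":0}]'>/dev/null;python3 -c "from h import *;st()"
```

```text
t 28.0 jig [177.1   0.2 101.1] yawerr deg 89.98 F [ 0.1 -0.5 -0.4] w 0.4 0.3
t 28.2 jig [1.738e+02 1.000e-01 1.029e+02] yawerr deg 89.97 F [ 8.6 -1.4  9.2] w 0.6 4.8
```

```bash
python3 -m handwheel '[{"jaw":1,"xyz":[0,-0.02,-0.05],"spin":0},{"jaw":1,"xyz":[0,-0.04,-0.04],"spin":0},{"jaw":1,"xyz":[0,-0.05,-0.04],"spin":0}]'>/dev/null;python3 -c "from h import *;st()"
python3 -m handwheel '[{"jaw":1,"xyz":[0,-0.05,-0.04],"spin":0},{"jaw":1,"xyz":[0,-0.05,-0.03],"spin":0}]'>/dev/null;python3 -c "from h import *;st()"
```

```text
t 28.5 jig [153.8   0.2 119.6] yawerr deg 89.98 F [0.9 0.7 0. ] w 0.6 0.3
t 28.7 jig [138.7   0.3 130.3] yawerr deg 89.99 F [ 0.3  0.1 -0.2] w 0.2 0.2
```

```bash
python3 -m handwheel '[{"jaw":1,"xyz":[0,-0.06,-0.025],"spin":0},{"jaw":1,"xyz":[0,-0.06,-0.02],"spin":0},{"jaw":1,"xyz":[0,-0.06,-0.01],"spin":0}]'>/dev/null;python3 -c "from h import *;st()"
python3 -m handwheel '[{"jaw":1,"xyz":[0,-0.05,0],"spin":0},{"jaw":1,"xyz":[0,-0.04,0],"spin":0},{"jaw":1,"xyz":[0,-0.03,0],"spin":0},{"jaw":1,"xyz":[0,0,0],"spin":0}]'>/dev/null;python3 -c "from h import *;st()"
```

```text
t 29.0 jig [111.7   0.3 138.1] yawerr deg 89.98 F [ 1.1 -0.9  1. ] w 1.0 0.4
t 29.4 jig [ 94.    0.3 137.4] yawerr deg 89.99 F [ 0.5 -0.4  0.8] w 0.1 0.0
```

```bash
python3 -m handwheel '[{"jaw":1,"xyz":[0,-0.04,0],"spin":0},{"jaw":1,"xyz":[0,-0.03,0],"spin":0},{"jaw":1,"xyz":[0,0,0],"spin":0}]'>/dev/null;python3 -c "from h import *;st()"
python3 -m handwheel '[{"jaw":1,"xyz":[0,-0.03,0],"spin":0},{"jaw":1,"xyz":[0,0,0],"spin":0}]'>/dev/null;python3 -c "from h import *;st()"
python3 -m handwheel '[{"jaw":1,"xyz":[0,-0.02,0],"spin":0},{"jaw":1,"xyz":[0,0,0],"spin":0}]'>/dev/null;python3 -c "from h import *;st()"
```

```text
t 29.7 jig [ 83.8   0.3 137.5] yawerr deg 89.98 F [ 1.4 -1.5  1.7] w 0.1 0.7
t 29.9 jig [ 79.2   0.3 137.4] yawerr deg 89.98 F [2.7 0.6 1.2] w 0.5 0.9
t 30.1 jig [ 76.1   0.3 137.2] yawerr deg 89.98 F [ 1.6 -0.8  1.8] w 0.3 0.8
```

```bash
for i in 1; do python3 -m handwheel '[{"jaw":1,"xyz":[0,-0.02,0],"spin":0},{"jaw":1,"xyz":[0,0,0],"spin":0}]'>/dev/null;python3 -c "from h import *;st()"
python3 -m handwheel '[{"jaw":1,"xyz":[0,-0.02,0],"spin":0},{"jaw":1,"xyz":[0,0,0],"spin":0}]'>/dev/null;python3 -c "from h import *;st()"
python3 -m handwheel '[{"jaw":1,"xyz":[0,-0.015,0],"spin":0},{"jaw":1,"xyz":[0,0,0],"spin":0}]'>/dev/null;python3 -c "from h import *;st()";done
```

```text
t 30.3 jig [ 73.    0.3 137.1] yawerr deg 89.98 F [1.5 0.6 1.3] w 0.7 0.5
t 30.5 jig [ 70.8   0.3 137.1] yawerr deg 89.98 F [ 5.1 -1.4 -1.5] w 0.2 2.3
t 30.7 jig [ 69.6   0.3 137.1] yawerr deg 89.98 F [ 9.2 -1.8 -5.5] w 0.3 4.5
```

```bash
for i in 1; do python3 -m handwheel '[{"jaw":1,"xyz":[0,-0.015,0],"spin":0},{"jaw":1,"xyz":[0,0,0],"spin":0}]'>/dev/null;python3 -c "from h import *;st()"
python3 -m handwheel '[{"jaw":1,"xyz":[0,-0.015,0],"spin":0},{"jaw":1,"xyz":[0,0,0],"spin":0}]'>/dev/null;python3 -c "from h import *;st()"
python3 -m handwheel '[{"jaw":1,"xyz":[0,-0.015,0],"spin":0},{"jaw":1,"xyz":[0,0,0],"spin":0}]'>/dev/null;python3 -c "from h import *;st()";done
```

```text
t 30.9 jig [ 68.3   0.2 137.1] yawerr deg 89.97 F [14.1 -3.1 -7.8] w 0.2 6.7
t 31.1 jig [ 67.1   0.2 137.3] yawerr deg 89.97 F [ 20.2  -5.  -10.1] w 0.4 8.9
t 31.3 jig [ 66.    0.2 137.5] yawerr deg 89.96 F [ 24.9  -4.5 -11.9] w 0.7 11.0
```

```bash
for i in 1; do python3 -m handwheel '[{"jaw":1,"xyz":[0,-0.02,0],"spin":0},{"jaw":1,"xyz":[0,0,0],"spin":0}]'>/dev/null;python3 -c "from h import *;st()"
python3 -m handwheel '[{"jaw":1,"xyz":[0,-0.02,0],"spin":0},{"jaw":1,"xyz":[0,0,0],"spin":0}]'>/dev/null;python3 -c "from h import *;st()"
python3 -m handwheel '[{"jaw":1,"xyz":[0,-0.02,0],"spin":0},{"jaw":1,"xyz":[0,0,0],"spin":0}]'>/dev/null;python3 -c "from h import *;st()";done
```

```text
t 31.5 jig [ 64.4   0.2 137.9] yawerr deg 89.95 F [ 29.9  -5.1 -13.1] w 0.3 13.7
t 31.7 jig [6.290e+01 1.000e-01 1.381e+02] yawerr deg 89.95 F [ 37.3  -7.6 -17. ] w 0.5 16.6
t 31.9 jig [6.140e+01 1.000e-01 1.383e+02] yawerr deg 89.94 F [ 44.1  -8.2 -19.5] w 0.4 19.5
```

```bash
python3 -m handwheel '[{"jaw":1,"xyz":[0,0.04,0],"spin":0},{"jaw":1,"xyz":[0,0,0],"spin":0}]'>/dev/null;python3 -c "from h import *;st()"
python3 -m handwheel '[{"jaw":1,"xyz":[0,0.05,0],"spin":0},{"jaw":1,"xyz":[0,0,0],"spin":0}]'>/dev/null;python3 -c "from h import *;st()"
python3 -m handwheel '[{"jaw":1,"xyz":[0,0.05,0],"spin":0},{"jaw":1,"xyz":[0,0,0],"spin":0}]'>/dev/null;python3 -c "from h import *;st()"
python3 -m handwheel '[{"jaw":1,"xyz":[0,0.05,0],"spin":0},{"jaw":1,"xyz":[0,0,0],"spin":0}]'>/dev/null;python3 -c "from h import *;st()"
```

```text
t 32.1 jig [6.460e+01 1.000e-01 1.386e+02] yawerr deg 89.95 F [26.5 -4.1 -2.3] w 0.6 12.8
t 32.3 jig [ 68.7   0.2 138.4] yawerr deg 89.97 F [ 8.6 -2.6  8.5] w 0.2 5.3
t 32.5 jig [ 73.5   0.3 137. ] yawerr deg 89.98 F [-0.3 -0.1  0.7] w 0.3 0.0
t 32.7 jig [ 81.3   0.3 136.9] yawerr deg 89.98 F [ 0.3 -0.7  0.1] w 0.3 0.0
```

```bash
python3 -m handwheel '[{"jaw":1,"xyz":[0,0.2,0],"spin":0},{"jaw":1,"xyz":[0,0.2,0],"spin":0},{"jaw":1,"xyz":[0,0,-0.3],"spin":0},{"jaw":1,"xyz":[0,0,-0.3],"spin":0},{"jaw":1,"xyz":[-0.3,0,0],"spin":0},{"jaw":1,"xyz":[-0.3,0,0],"spin":0},{"jaw":1,"xyz":[-0.3,0,0],"spin":0},{"jaw":1,"xyz":[-0.3,0,0],"spin":0},{"jaw":1,"xyz":[-0.3,0,0],"spin":0},{"jaw":1,"xyz":[-0.3,0,0],"spin":0},{"jaw":1,"xyz":[-0.3,0,0],"spin":0},{"jaw":1,"xyz":[-0.3,0,0],"spin":0}]'>/dev/null;python3 - <<'E'
from h import *
st()
c,s_=np.cos(q[2]),np.sin(q[2])
J=lambda P:np.array([[q[0]+c*x-s_*y,q[1]+s_*x+c*y,z] for x,y,z in P])
for n in('side','top'):
    s=snap(n);np.save('f_'+n+'.npy',s,allow_pickle=True)
    g=cv2.cvtColor(s['pixels'],cv2.COLOR_RGB2GRAY);s0=np.load(n+'0.npy',allow_pickle=True).item();g0=cv2.cvtColor(s0['pixels'],cv2.COLOR_RGB2GRAY)
    def at(P,im=g): return [int(im[int(round(v)),int(round(u))]) for u,v in proj(s,J(P))]
    print(n,'open grip now',at([[152,0,126],[165,0,136],[140,0,117]]),'before',at([[152,0,126],[165,0,136],[140,0,117]],g0))
    for nm,x,th in (('locked',51,-8),('dead',55,-5),('short',66,0),('85',85,8),('110',110,20)):
        z=157 if x<56 else 158 if x<90 else 152
        t=np.radians(th);L=[[x+k*np.sin(t),0,z+k*np.cos(t)] for k in(-40,-20,0,20)]
        print(nm,at(L),'before',at(L,g0))
    # bar top brightness just inside/outside expected outline
    print('left end profile (y 114..130)',at([[8,y,37] for y in range(110,124,2)]))
    print('front edge profile at y=-45,105:',at([[x,-45,37] for x in range(-9,10,3)]),at([[x,105,37] for x in range(-9,10,3)]))
E
```

```text
t 33.9 jig [ 139.3 -361.2  228.4] yawerr deg 89.98 F [0.2 0.3 0.1] w 0.5 0.0
side open grip now [153, 148, 155] before [32, 29, 31]
locked [14, 16, 15, 21] before [115, 141, 139, 140]
dead [15, 16, 14, 41] before [95, 141, 137, 140]
short [6, 6, 77, 160] before [122, 138, 140, 140]
85 [157, 153, 152, 155] before [139, 138, 139, 143]
110 [153, 153, 154, 149] before [141, 139, 141, 137]
left end profile (y 114..130) [233, 235, 239, 239, 223, 223, 96]
front edge profile at y=-45,105: [103, 103, 97, 180, 241, 234, 221] [109, 104, 97, 209, 209, 240, 208]
top open grip now [138, 132, 137] before [39, 40, 40]
locked [54, 57, 57, 58] before [75, 74, 74, 93]
dead [54, 63, 63, 65] before [75, 80, 80, 109]
short [66, 107, 123, 144] before [85, 108, 132, 144]
85 [144, 148, 189, 207] before [161, 139, 142, 136]
110 [200, 167, 128, 142] before [144, 127, 39, 40]
left end profile (y 114..130) [240, 240, 240, 238, 219, 219, 165]
front edge profile at y=-45,105: [109, 107, 102, 127, 194, 239, 235] [112, 111, 106, 134, 201, 235, 234]
```

```bash
python3 -c "
from cell import sign_off
print(sign_off())"
```

```text
the job is handed in; nothing more can be done
None
```

The bar is flush along the fence with its left end against the lowered stop, the toggle clamp is thrown over against its stop, the arm is clear of everything, and the job was handed in at about 34 s; the final check was by image brightness and contact force, as my ten picture views were used up, and `sign_off()` returned no verdict.

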